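# Tip the packed carton onto its label and press it down

## Task

On the packing corner of the doll-maker's bench a tall carton stands on end across one end of a taped outline, where a label lies glue side up. Without ever lifting the carton, push it high on its side so that it topples over and lands flat inside the outline on its broad face (do not slide it into place once it is down, the glue would smear), and leave the small carton, jar, glue bottle and brush cup alone. Then press down on the middle of the fallen carton with the fingertips from above, and finish while still holding it pressed down.

Things in the scene. Friction and masses are not known exactly. Their poses are not given: they have to be found in the camera images.
- carton: the work: tallest box, closed brown carton 45 (x, thickness) x 100 (y) x 150 (z, height) mm, 0.17 to 0.35 kg, standing free on its 45 x 100 end. Origin at the centre of that foot, z up. Broad faces look along its +x and -x; both look alike and the outline may lie on either side: push from the other. Pushed slowly near its top it tips without sliding and falls by itself once leaning 17 degrees
- carton_mid (a point): centre of the carton's volume, 75 mm from either end; 75 mm above the bench standing, 22.5 mm when lying flat (the upper face is then 45 mm above the bench)
- carton_foot_a (a point): middle of the carton's foot edge on its -x face: (-22.5, 0, 0) mm in the carton's frame
- carton_foot_b (a point): middle of the carton's foot edge on its +x face: (22.5, 0, 0) mm in the carton's frame
- carton_low_l (a point): foot end, +y side of the carton, mid thickness: (0, 50, 0) mm in its frame
- carton_low_r (a point): foot end, -y side, mid thickness: (0, -50, 0) mm
- carton_high_l (a point): top end, +y side, mid thickness: (0, 50, 150) mm
- carton_high_r (a point): top end, -y side, mid thickness: (0, -50, 150) mm
- outline: fixed rectangle of dark 12 mm tape, flat on the white bench; inside the tape 200 mm (x) by 150 mm (y), a 90 x 60 mm grey label in the middle. Origin at its centre at height 0, z up. The carton stands across its -x or +x end, the foot edge it will tip over 17 to 33 mm inside the inner tape edge, within 8 mm of the centre line and 0.1 rad of square: tipped straight over it lands inside
- small_carton: bystander, leave alone: small brown carton 45 x 60 x 85 mm high standing loose beside the outline's long side farther from the robot; origin at the centre of its foot
- jar: bystander, leave alone: glass jar with white lid, 60 mm across, 70 mm high, loose, beside the small carton; origin at the centre of its foot
- glue_bottle: bystander, leave alone: white bottle with green cap, 52 mm across, 140 mm high, loose, to the left or right of the work; origin at the centre of its foot
- brush_cup: bystander, leave alone: white ceramic cup of brushes, 72 mm across, 95 mm high, brushes up to 167 mm, loose, on the other side of the work; origin at the centre of its foot
Not all that is in view belongs to the job. Leave any blue or purple look-alike of the carton alone.

How it is judged:
By the outcome, as a careful person would: the job done as asked, in the order asked, and still so for the second after the job is handed in, while the arm keeps its last pose, push and grip.
It also fails if it takes over 40 s, if anything falls off the work surface, if the arm or the gripper's body presses on something with over 40 N, if the wrist force passes 120 N, or if a joint passes its speed limit or range.

## Robot

A 6-joint arm with a two-finger parallel gripper is mounted at the origin on the work surface. World frame = base frame: x ahead of the robot, y to its left, z up, the work surface at z = 0. Lengths are in m, angles in rad, forces in N, time in s.
With the tool pointing down it reaches from about 0.3 to 0.875 m from the base axis. Payload 6.4 kg.
Tool frame: the origin (TCP) lies midway between the tips of the shut fingers; the grasp point (between the pads) lies 19 mm behind it; x points along the fingers, y is the direction in which the jaws open and shut, and the axes are right-handed (so a half turn about x gives the same grasp; the last joint's range is limited). The gripper opens to 85 mm and grips with 20 to 120 N. Pads are 22 mm wide; open, the fingers measure 114 mm over their backs; the gripper's body (76 mm by 85 mm) begins 54 mm behind the grasp point. The pads swing forward as they close: fully open they stand 13 mm farther back than shut.
Start: joints at [-1.411, 0.181, 1.607, -0, 1.354, -0.206], TCP at [0.206, -0.537, 0.231] pointing down, gripper open.
Joint ranges: [-2.99, 2.99], [-0.89, 2.07], [0.3, 2.58], [-1.14, 4.28], [0, 2.63], [-3.12, 3.12]. Speed limits (rad/s): [2.57, 2.57, 3.01, 3.14, 3.14, 3.14].

## Interface

Orientations are given as a unit quaternion [w, x, y, z].
In Python, from bench import ctrl gives the robot as it stands.
- The arm moves only by the tool servo_tool, never from a script. Its argument "targets" is a list of rows, each a list of 7 numbers: the turn, a rotation vector about the tool's x, y, z in rad, then the shift along the tool's x, y, z in mm, then the opening, from -1 (shut) to 1 (fully open). A call has exactly 8 rows; each row is the pose to reach, as a shift and turn from the pose measured when the call began, along the tool's axes at that moment; what a row does not reach only later rows make up. A row lasts 1/8 s, in which the tool goes at most 62.5 mm and 10.7 degrees, less where a joint would pass 70% of its speed; a pose out of reach is approached as far as the arm can. A call with a gripper value outside its range is refused whole. The fingers move at their own pace and stop on an object; the grip force is fixed at half the most. Time passes only in rows, so rows that repeat a pose let the fingers close, or fill a call up. It gives the time, the measured TCP pose, the force and the opening at its end, in the units of the state.
- ctrl.get_obs(): the state, without advancing time (a new reading comes with each control period).
- ctrl.camera(name): name is "side" or "top" or "wrist"; returns a dict with "pixels" (480x640x3 uint8, blue, green, red), "intrinsics" (3x3 intrinsics, pixels), "R" (3x3) and "t" (3): a world point X has camera coordinates R X + t; the wrist camera has in their place "tool_from_camera" (4x4, takes a point from camera to tool coordinates, whose origin is the TCP and whose axes are the tool frame's). Camera axes: x right, y down, z forward; pixel columns grow to the right and rows downward; lengths in m; the calibration is good to about 2 mm. A picture is of the moment at which its call begins: read the wrist's pose just before it. There is no depth.
- ctrl.hand_in(): hands the job in, once; it reports no verdict.
The state is a dict: "time_s": time; "q": joint angles; "dq": joint speeds; "joint_efforts": joint torques, N m; "eef_pos": TCP position; "eef_rot": TCP orientation; "wrist_force": force on the tool from outside, world axes, zero at the start; "torque": the same for the moment, N m; "opening": opening from 0.0 (shut) to 1.0 (fully open).
Only numpy, scipy, OpenCV 4.12 (cv2) and the standard library are available. Lean on these libraries where they do the work, as an engineer would, in place of code of your own. Each camera call takes 0.05 s, during which the arm holds its last target.

## Working session

There is one attempt and no reset: what is moved stays moved. The work goes in short steps, Python scripts to look and compute and a tool call to move; the robot and the scene stay as the last step left them, time stands still between calls to the robot, and variables do not carry over. Pictures are saved under pics/ and viewed, and the job is handed in when it is done.

Besides the shell and the picture viewer there is one more tool, called after "Request:" in YAML: its name, and indented under it one key for each argument. servo_tool: Moves the arm, as the interface text tells. Its arguments: {"type":"object","properties":{"targets":{"type":"array","items":{"type":"array","items":{"type":"number"}}}},"required":["targets"]}

```bash
mkdir -p pics; ls
python3 - <<'E'
from bench import ctrl
import cv2
o=ctrl.get_obs();print(o)
for n in("side","top","wrist"):
    c=ctrl.camera(n);cv2.imwrite(f"pics/a_{n}.png",c["pixels"])
    print(n,c["intrinsics"],c.get("R"),c.get("t"),c.get("tool_from_camera"))
E
```

```text
pics
{'time_s': 0.0, 'q': array([-1.41129042e+00,  1.81539378e-01,  1.60801931e+00,  1.24692105e-05,
        1.35380374e+00, -2.06293490e-01]), 'dq': array([-0.00044692,  0.0010819 , -0.00073082,  0.00071826,  0.0009023 ,
       -0.00067553]), 'joint_efforts': array([ 1.89953527e-03, -4.44871151e+01, -3.51333368e+01, -1.51659719e-04,
        9.15771903e-03, -2.67760248e-05]), 'eef_pos': array([ 0.20560807, -0.53638452,  0.23037963]), 'eef_rot': array([ 0.12798333,  0.69533138,  0.12923421, -0.6952935 ]), 'wrist_force': array([0.59720082, 0.81646913, 0.59108092]), 'torque': array([-0.04220235,  0.05826689,  0.00248613]), 'opening': 0.994934813307419}
side [[571.24353409   0.         321.59699584]
 [  0.         571.24353409 233.67192241]
 [  0.           0.           1.        ]] [[-0.78907823 -0.61426382 -0.00595864]
 [-0.47819823  0.6203204  -0.62171462]
 [ 0.38559306 -0.48773206 -0.78322119]] [0.51250812 0.36375857 1.06197193] None
top [[493.38052225   0.         326.1178211 ]
 [  0.         493.38052225 231.65543277]
 [  0.           0.           1.        ]] [[ 0.00867245 -0.99980176  0.01792268]
 [-0.98399177 -0.0117231  -0.17782793]
 [ 0.17800279 -0.01609357 -0.98389837]] [-0.00694398  0.63048404  1.1485092 ] None
wrist [[427.42927046   0.         324.1026127 ]
 [  0.         427.42927046 243.61252841]
 [  0.           0.           1.        ]] None None [[ 5.20623681e-04 -2.73238959e-01  9.61946048e-01 -1.42083100e-01]
 [ 9.99999852e-01  2.96449400e-04 -4.57013238e-04  3.14597987e-04]
 [-1.60294508e-04  9.61946144e-01  2.73239073e-01 -6.94520194e-02]
 [ 0.00000000e+00  0.00000000e+00  0.00000000e+00  1.00000000e+00]]
```

View pics/a_side.png

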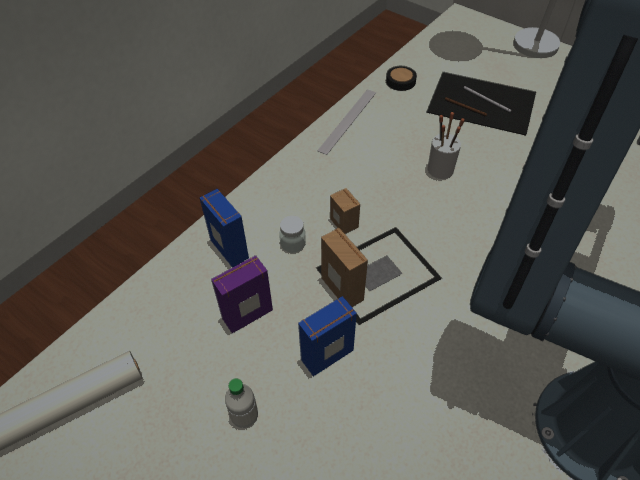

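View pics/a_top.png

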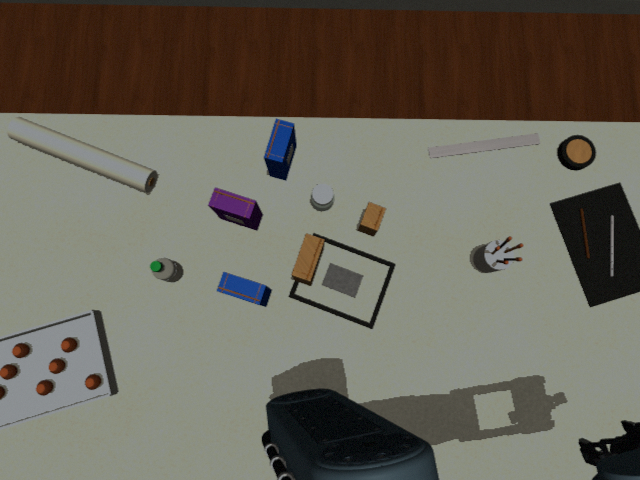

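The top view shows the brown carton at about (308,259), on the +y (left) end of the outline, whose corners are about (313,236), (393,265), (372,326) and (291,296). The blue box (245,288) and purple box (237,207) are both on the side I have to push from. Next I measure.

```bash
cat > h.py <<'E'
import numpy as np,cv2
def ray(c,uv,z):
    K,R,t=c["intrinsics"],np.array(c["R"]),np.array(c["t"])
    uv=np.atleast_2d(np.array(uv,float))
    d=(np.linalg.inv(K)@np.c_[uv,np.ones(len(uv))].T)
    d=R.T@d; o=-R.T@t
    return (o[:,None]+d*((z-o[2])/d[2])).T
def proj(c,X):
    p=c["intrinsics"]@(np.array(c["R"])@np.atleast_2d(X).T+np.array(c["t"])[:,None]); return (p[:2]/p[2]).T
E
python3 - <<'E'
from bench import ctrl
from h import *
np.set_printoptions(precision=4,suppress=True)
for n in("top","side"):
    c=ctrl.camera(n);im=c["pixels"];hsv=cv2.cvtColor(im,cv2.COLOR_BGR2HSV)
    # tape
    reg=np.zeros(im.shape[:2],np.uint8)
    if n=="top": reg[225:335,280:400]=1
    else: reg[220:325,310:445]=1
    tape=((hsv[...,2]<60)&(hsv[...,1]<90)&(reg>0)).astype(np.uint8)*255
    k,l,s,_=cv2.connectedComponentsWithStats(tape)
    print(n,[tuple(x) for x in s if x[4]>40])
    cv2.imwrite(f"pics/tape_{n}.png",cv2.resize(tape[200:350,270:460],None,fx=4,fy=4))
    for nm,h0,h1,smin in(("brown",5,22,90),("blue",105,130,120),("purple",135,165,90)):
        m=((hsv[...,0]>=h0)&(hsv[...,0]<=h1)&(hsv[...,1]>smin)&(hsv[...,2]>40)).astype(np.uint8)
        m[:100]=0
        cs,_=cv2.findContours(m,cv2.RETR_EXTERNAL,cv2.CHAIN_APPROX_NONE)
        for q in cs:
            if cv2.contourArea(q)>80 and (n=="top" or cv2.boundingRect(q)[0]>150) : print(n,nm,cv2.contourArea(q),cv2.boundingRect(q),cv2.boxPoints(cv2.minAreaRect(q)).round(1).tolist())
    cv2.imwrite(f"pics/crop_{n}.png",cv2.resize(im[110:310,140:400] if n=="top" else im[180:380,190:450],None,fx=3,fy=3,interpolation=cv2.INTER_CUBIC))
E
```

```text
top [(np.int32(0), np.int32(0), np.int32(640), np.int32(480), np.int32(306181)), (np.int32(289), np.int32(233), np.int32(106), np.int32(96), np.int32(996))]
top brown 155.5 (36, 380, 17, 15) [[33.599998474121094, 385.20001220703125], [47.599998474121094, 378.20001220703125], [53.400001525878906, 389.79998779296875], [39.400001525878906, 396.79998779296875]]
top brown 155.5 (85, 374, 16, 16) [[82.5, 382.5], [93.5, 371.5], [102.5, 380.5], [91.5, 391.5]]
top brown 154.0 (0, 365, 16, 14) [[-0.0, 365.0], [15.0, 365.0], [15.0, 378.0], [0.0, 378.0]]
top brown 150.5 (49, 359, 16, 15) [[46.5, 366.5], [57.5, 355.5], [66.5, 364.5], [55.5, 375.5]]
top brown 152.0 (12, 344, 16, 14) [[12.0, 344.0], [27.0, 344.0], [27.0, 357.0], [12.0, 357.0]]
top brown 148.0 (61, 338, 16, 14) [[61.0, 338.0], [76.0, 338.0], [76.0, 351.0], [61.0, 351.0]]
top brown 866.5 (292, 234, 33, 50) [[290.6000061035156, 276.20001220703125], [305.20001220703125, 232.39999389648438], [325.6000061035156, 239.1999969482422], [311.0, 283.0]]
top brown 81.5 (581, 209, 9, 49) [[580.0, 209.10000610351562], [582.7000122070312, 208.8000
[... 1456 characters left out ...]
 322.20001220703125], [354.70001220703125, 310.70001220703125], [365.20001220703125, 365.0], [305.20001220703125, 376.5]]
side blue 565.5 (305, 300, 42, 32) [[304.29998779296875, 318.8999938964844], [338.0, 298.1000061035156], [346.3999938964844, 311.70001220703125], [312.70001220703125, 332.5]]
side blue 1858.5 (202, 189, 47, 78) [[198.3000030517578, 193.89999389648438], [231.8000030517578, 184.60000610351562], [252.8000030517578, 260.79998779296875], [219.3000030517578, 270.1000061035156]]
side purple 872.5 (212, 256, 55, 49) [[208.89999389648438, 279.79998779296875], [257.29998779296875, 253.6999969482422], [271.79998779296875, 280.6000061035156], [223.39999389648438, 306.70001220703125]]
```

View pics/crop_top.png

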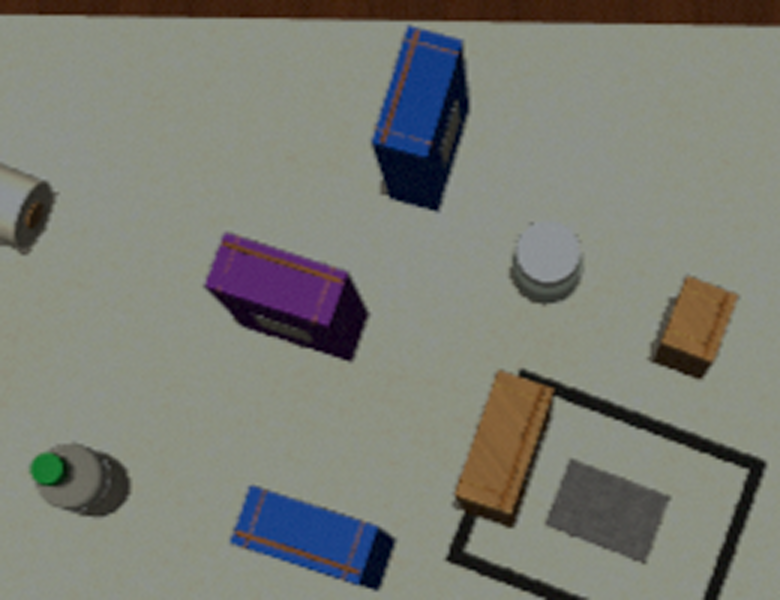

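View pics/crop_side.png

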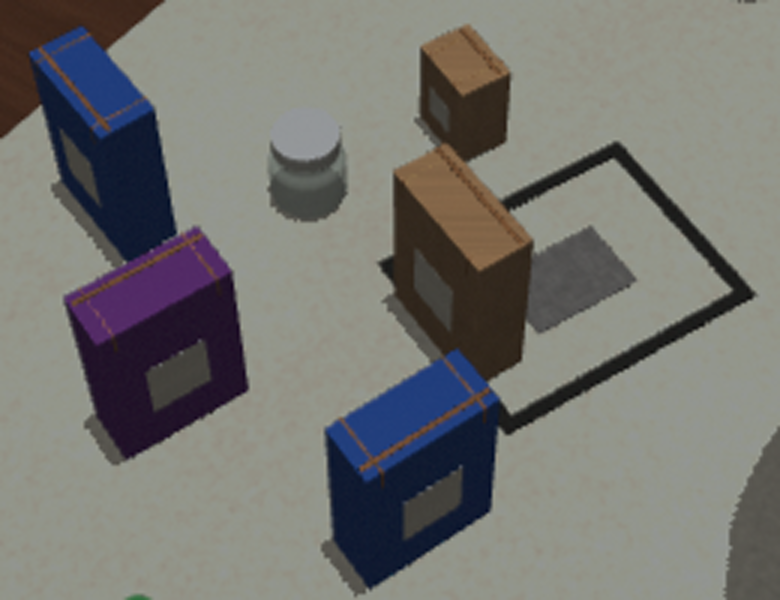

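View pics/tape_top.png

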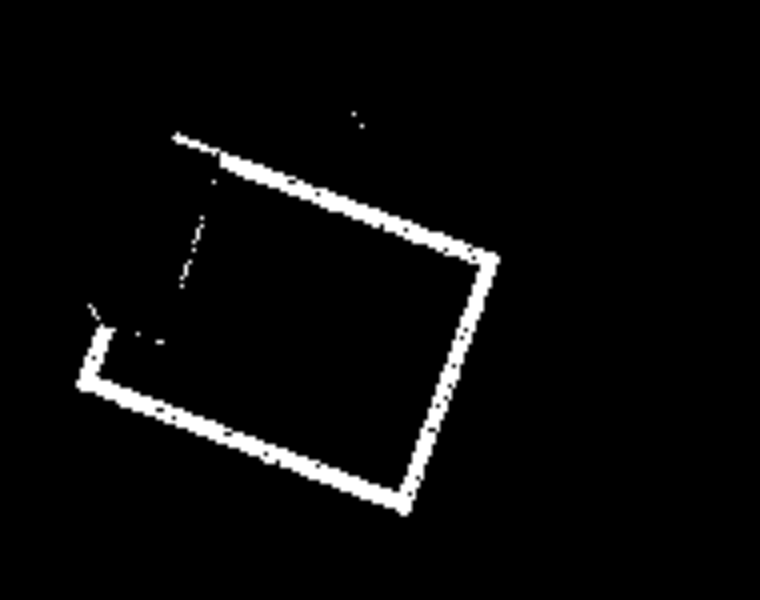

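The crops show the carton's top face. In the top crop its corners are about (502,371), (553,388), (508,522) and (457,500). In the side crop they are (393,175), (447,145), (532,240) and (480,270). I convert these to world points.

Run:
```python
from bench import ctrl
from h import *
np.set_printoptions(precision=4,suppress=True)
ct=ctrl.camera("top");cs=ctrl.camera("side")
im=ct["pixels"]
cv2.imwrite("pics/z_top.png",cv2.resize(im[225:335,280:400],None,fx=6,fy=6,interpolation=cv2.INTER_CUBIC)[:600])
T=lambda p:(np.array(p)+.5)/3-.5+[140,110]
S=lambda p:(np.array(p)+.5)/3-.5+[190,180]
a=ray(ct,T([(502,371),(553,388),(508,522),(457,500)]),.15);b=ray(cs,S([(393,175),(447,145),(532,240),(480,270)]),.15)
print("carton top",a,a.mean(0));print("side",b,b.mean(0))
print([np.linalg.norm(a[i]-a[i-1]) for i in range(4)],[np.linalg.norm(b[i]-b[i-1]) for i in range(4)])
# tape lines in top image
hsv=cv2.cvtColor(im,cv2.COLOR_BGR2HSV)
m=((hsv[...,2]<60)&(hsv[...,1]<90)).astype(np.uint8);m[:225]=0;m[335:]=0;m[:,:280]=0;m[:,400:]=0
v,u=np.nonzero(m);P=ray(ct,np.c_[u,v],0)[:,:2]
# corner-based: three lines
C=ray(ct,[(393,264.5),(371,325.5),(291.5,296)],0)[:,:2]
def fit(p,q):
    d=(q-p)/np.linalg.norm(q-p);n=np.array([-d[1],d[0]])
    for w in(.012,.009):
        r=(P-p)@n;s=(P-p)@d
        k=(abs(r)<w)&(s>.015)&(s<np.linalg.norm(q-p)-.015)
        vx,vy,x,y=cv2.fitLine(P[k].astype(np.float32),cv2.DIST_L2,0,.01,.01).ravel()
        p0=np.array([x,y]);d=np.array([vx,vy])*np.sign(np.dot([vx,vy],q-p));n=np.array([-d[1],d[0]])
        p=p0+d*((p-p0)@d);q=p0+d*((q-p0)@d)
    return p,d
L1=fit(C[1],C[0]);L2=fit(C[2],C[1])
far=ray(ct,[(322,239.5)],0)[0,:2];L3=fit(C[0],far)
def inter(a,b):
    s=np.linalg.solve(np.c_[a[1],-b[1]],b[0]-a[0]);return a[0]+s[0]*a[1]
c0=inter(L1,L3);c1=inter(L1,L2)
print("dirs deg",[np.degrees(np.arctan2(*l[1][::-1])) for l in(L1,L2,L3)],"end length (162)",np.linalg.norm(c0-c1))
d=L2[1]*-1;d=d-L3[1]*-1; d/=np.linalg.norm(d)
if (C[2]-C[1])@d<0:d=-d
cen=(c0+c1)/2+d*.106
print("outline centre",cen,"+x dir towards carton",d,np.degrees(np.arctan2(d[1],d[0])),"corner",np.linalg.norm(C[2]-c1))
n=np.array([-d[1],d[0]])
for nm,X in(("top",a),("side",b)):
    rel=X[:,:2]-cen;print(nm,np.c_[rel@d,rel@n]*1000,(rel.mean(0)@d)*1000,(rel.mean(0)@n)*1000)
# label check
hs=(hsv[...,2]<140)&(hsv[...,2]>60)&(hsv[...,1]<60);hs[:258]=0;hs[300:]=0;hs[:,:318]=0;hs[:,365:]=0
v,u=np.nonzero(hs);print("label centre",ray(ct,[(u.mean(),v.mean())],0),hs.sum())
# others
def box(cam,f,pts,z):
    X=ray(cam,f(pts),z);print(X[:,:2],X.mean(0)); r=X[:,:2]-cen;print(" outl",np.c_[r@d,r@n]*1000)
print("blue");box(ct,T,[(252,487),(380,524),(360,583),(232,543)],.15)
print("purple");box(ct,T,[(228,235),(349,272),(331,323),(207,287)],.15)
print("smallc");box(ct,T,[(686,277),(737,295),(708,361),(659,345)],.085)
print("jar");box(ct,T,[(548,250)],.07)
print("bottle");box(ct,T,[(47,467)],.14)
print("cup");X=ray(ct,[(496,249)],.095);print(X)
```

```text
carton top [[0.6093 0.044  0.15  ]
 [0.5968 0.0057 0.15  ]
 [0.4965 0.0378 0.15  ]
 [0.5123 0.0756 0.15  ]] [0.5537 0.0408 0.15  ]
side [[0.612  0.0498 0.15  ]
 [0.5987 0.0067 0.15  ]
 [0.5067 0.0368 0.15  ]
 [0.5195 0.0769 0.15  ]] [0.5592 0.0426 0.15  ]
[np.float64(0.10197281951528059), np.float64(0.040297668670522334), np.float64(0.10530128373540551), np.float64(0.04097470672288078)] [np.float64(0.09632645150615693), np.float64(0.04506971613826281), np.float64(0.09684732984906325), np.float64(0.042091051330300736)]
dirs deg [np.float64(-20.264356875290844), np.float64(-110.33220696402), np.float64(69.57428162225332)] end length (162) 0.1617580143072998
outline centre [ 0.5182 -0.0421] +x dir towards carton [0.3482 0.9374] 69.62103732896374 corner 0.20949217673066967
top [[112.4033 -55.4337]
 [ 72.1401 -57.0988]
 [ 67.3674  48.0942]
 [108.3094  46.4569]] 90.0550633012704 -4.4953349057784076
side [[118.8001 -55.9346]
 [ 73.8054 -58.5326]
 [ 69.9666  38.2386]
 [112.0141  40.1525]] 93.64653455435729 -9.01903949812222
label centre [[ 0.5183 -0.0417  0.    ]] 962
blue
[[0.5204 0.2266]
 [0.4941 0.1317]
 [0.4511 0.145 ]
 [0.4792 0.2393]] [0.4862 0.1857 0.15  ]
 outl [[252.6348  91.5134]
 [154.5643  83.05  ]
 [152.012  127.9831]
 [250.2202 134.5063]]
purple
[[0.7116 0.2535]
 [0.684  0.1609]
 [0.6444 0.1731]
 [0.671  0.2673]] [0.6777 0.2137 0.15  ]
 outl [[344.4254 -78.442 ]
 [247.9959 -84.756 ]
 [245.615  -43.4175]
 [343.2074 -35.4955]]
smallc
[[ 0.6993 -0.1013]
 [ 0.685  -0.1422]
 [ 0.6308 -0.1184]
 [ 0.6433 -0.0793]] [ 0.6646 -0.1103  0.085 ]
 outl [[   7.5799 -190.4471]
 [ -35.7878 -191.2773]
 [ -32.3151 -132.1649]
 [   8.6395 -130.2972]]
jar
[[0.7242 0.0099]] [0.7242 0.0099 0.07  ]
 outl [[ 120.4205 -175.039 ]]
bottle
[[0.5346 0.381 ]] [0.5346 0.381  0.14  ]
 outl [[402.2865 131.9057]]
cup
[[ 0.5867 -0.4017  0.095 ]]
```

View pics/z_top.png

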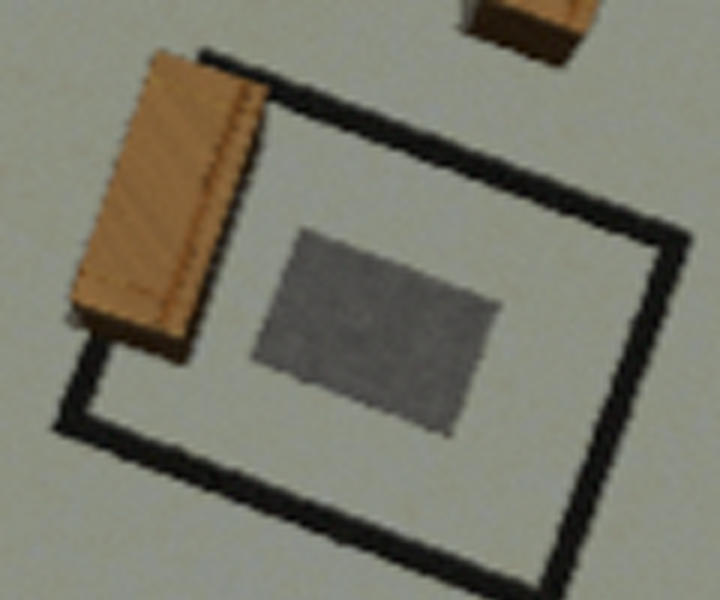

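```bash
cat >> h.py <<'E'
from scipy.spatial.transform import Rotation as Ro
def pose(o):
    q=o["eef_rot"];return Ro.from_quat([q[1],q[2],q[3],q[0]]).as_matrix(),np.array(o["eef_pos"])
def move(o,R1,p1):
    R,p=pose(o);return Ro.from_matrix(R.T@R1).as_rotvec(),R.T@(p1-p)*1000
E
python3 - <<'E'
from bench import ctrl
from h import *
np.set_printoptions(precision=4,suppress=True)
ct=ctrl.camera("top");o=ctrl.get_obs()
cen=np.array([.5182,-.0421]);d=np.array([.3482,.9374]);n=np.array([-d[1],d[0]])
f=lambda p:(np.array(p)+.5)/6-.5+[280,225]
a=ray(ct,f([(160,52),(266,88),(182,334),(80,302)]),.15)
r=a[:,:2]-cen;print(np.c_[r@d,r@n]*1000,a.mean(0),(r.mean(0)@d),(r.mean(0)@n))
for v in (a[3]-a[0],a[2]-a[1]):print("yaw long axis vs n, deg",np.degrees(np.arctan2(-v[:2]@d,v[:2]@n)))
cs=ctrl.camera("side")
b=ray(cs,(np.array([(393,175),(447,145),(532,240),(480,270)])+.5)/3-.5+[190,180],.15)
for v in (b[3]-b[0],b[2]-b[1]):print("yaw side",np.degrees(np.arctan2(-v[:2]@d,v[:2]@n)))
R,p=pose(o);print(R,p,o["time_s"],o["q"])
# foot corners, visible near foot edge: project predicted carton for a check
c=cen+d*.0915-n*.007
print("centre",c)
for nm,cam in(("top",ct),("side",cs)):
    im=cam["pixels"].copy()
    y=np.radians(2.5);x1=np.cos(y)*d+np.sin(y)*n;y1=np.array([-x1[1],x1[0]])
    Q=[np.r_[c+x1*sx*.0225+y1*sy*.05,z] for z in(0,.15) for sx,sy in((1,1),(1,-1),(-1,-1),(-1,1))]
    big=cv2.resize(im,None,fx=4,fy=4,interpolation=cv2.INTER_CUBIC)
    pp=(proj(cam,Q)+.5)*4
    for i in range(8): cv2.circle(big,tuple(pp[i].round().astype(int)),3,(0,255,0) if i<4 else (0,0,255),-1)
    u,v=pp.mean(0).astype(int);cv2.imwrite(f"pics/chk_{nm}.png",big[v-280:v+280,u-250:u+250])
E
python3 -c "
import cv2,numpy as np
cv2.imwrite('pics/chk.png',cv2.resize(np.hstack([cv2.imread('pics/chk_top.png'),cv2.imread('pics/chk_side.png')]),(800,448)))"
```

```text
[[114.0608 -54.9689]
 [ 72.1289 -56.463 ]
 [ 68.2223  40.3894]
 [107.5893  42.853 ]] [0.5563 0.0403 0.15  ] 0.0905003332151493 -0.007047384827863278
yaw long axis vs n, deg 3.7849660701270893
yaw long axis vs n, deg 2.3098272138333007
yaw side 4.0384512331567795
yaw side 2.2703654580742
[[ 0.      0.3577 -0.9338]
 [ 0.0003 -0.9338 -0.3577]
 [-1.     -0.0003 -0.0001]] [ 0.2057 -0.5369  0.2312] 0.4 [-1.4113  0.1809  1.6071  0.0001  1.3538 -0.2063]
centre [0.5566 0.0412]
```

View pics/chk.png

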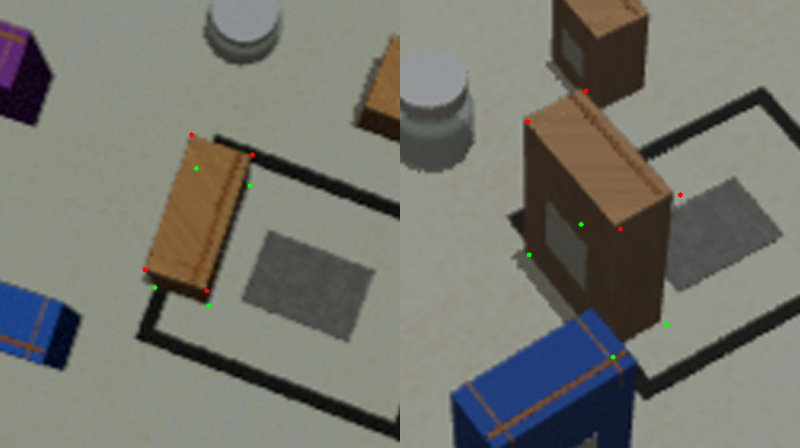

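The predicted corners match both views to a few mm. The carton's foot centre is about (0.556, 0.041), its yaw is 3° off the outline, and the tipping edge is about 30 mm inside the tape. I now raise the arm, shut the fingers and move around to the +y side.

Request:
servo_tool:
  targets:
    - [0,0,0,-40,0,0,-1]
    - [-0.1,0,0,-75,-20,-25,-1]
    - [-0.25,0,0,-75,-55,-68,-1]
    - [-0.4,0,0,-75,-90,-111,-1]
    - [-0.55,0,0,-75,-125,-154,-1]
    - [-0.7,0,0,-75,-160,-197,-1]
    - [-0.82,0,0,-75,-195,-240,-1]
    - [-0.9,0,0,-75,-230,-283,-1]

```text
time_s: 1.45
eef_pos: [0.3883, -0.2193, 0.3066]
eef_rot: [0.419, 0.57, 0.419, -0.569]
wrist_force: [1.0, -0.1, -0.3]
opening: 0.005
```

```bash
cat > go.py <<'E'
from bench import ctrl
from h import *
import sys
np.set_printoptions(precision=4,suppress=True)
x1=np.array([.299,.954,0]);x1/=np.linalg.norm(x1);c=np.array([.5565,.0412,0])
def RR(): 
    X=np.array([0,0,-1.]);Z=-x1;return np.c_[X,np.cross(Z,X),Z]
def show(p1):
    o=ctrl.get_obs();print(o["time_s"],o["eef_pos"],o["wrist_force"],o["opening"],o["q"],np.abs(o["dq"]).max())
    print(*move(o,RR(),np.array(p1)))
E
python3 - <<'E'
from go import *
show(c+x1*.065+[0,0,.29])
E
```

```text
1.45 [ 0.3883 -0.2193  0.3066] [ 1.0127 -0.1255 -0.2696] 0.004839949365748229 [-0.7816 -0.1787  1.8153  0.0002  1.5041 -0.4793] 0.9785929065582718
[ 0.0014  0.0003 -0.0009] [  16.5627   83.0323 -363.8007]
```

Request:
servo_tool:
  targets:
    - [0,0,0,0,12,-52,-1]
    - [0,0,0,0,24,-104,-1]
    - [0,0,0,0,36,-156,-1]
    - [0,0,0,5,48,-208,-1]
    - [0,0,0,10,60,-260,-1]
    - [0,0,0,16,72,-312,-1]
    - [0,0,0,16,83,-355,-1]
    - [0,0,0,16,83,-364,-1]

```text
time_s: 2.45
eef_pos: [0.5765, 0.1057, 0.29]
eef_rot: [0.42, 0.569, 0.42, -0.569]
wrist_force: [-0.1, -0.4, -0.3]
opening: -0.001
```

Run:
```python
from go import *
show(c+x1*.065+[0,0,.135])
for n in("top","side"):
    cv2.imwrite(f"pics/b_{n}.png",ctrl.camera(n)["pixels"][130:370,160:480])
a=[cv2.imread(f"pics/b_{n}.png") for n in("top","side")]
cv2.imwrite("pics/b.png",cv2.resize(np.hstack(a),(800,300),interpolation=cv2.INTER_CUBIC))
```

```text
2.45 [0.5765 0.1057 0.29  ] [-0.0974 -0.4216 -0.3071] -0.0013963491934331075 [-0.0209  0.1623  1.5094 -0.0002  1.4696  0.2784] 0.09856158976894455
[ 0.0044  0.0001 -0.0003] [155.044    0.1601   2.502 ]
```

View pics/b.png

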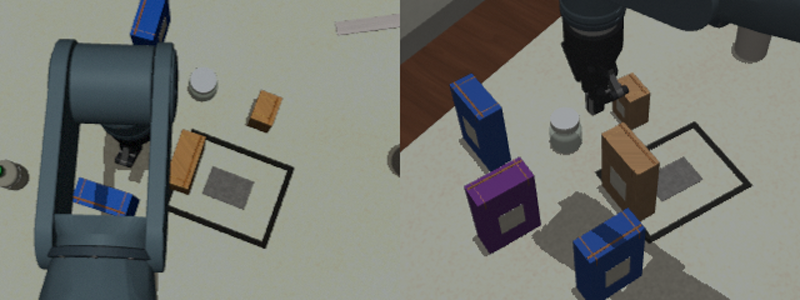

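The shut fingers hang over the gap behind the carton, clear of the blue and purple boxes. I descend to push height.

Request:
servo_tool:
  targets:
    - [0,0,0,25,0,0,-1]
    - [0,0,0,55,0,0,-1]
    - [0,0,0,85,0,0,-1]
    - [0,0,0,110,0,0,-1]
    - [0,0,0,130,0,0,-1]
    - [0,0,0,145,0,0,-1]
    - [0,0,0,154,0,0,-1]
    - [0,0,0,154,0,0,-1]

```text
time_s: 3.55
eef_pos: [0.5755, 0.1036, 0.136]
eef_rot: [-0.419, -0.569, -0.419, 0.57]
wrist_force: [0.2, 0.6, -0.3]
opening: -0.0
```

Run:
```python
from go import *
show(c+x1*.065+[0,0,.135])
w=ctrl.camera("wrist")["pixels"]
a=[ctrl.camera("side")["pixels"][130:370,160:480],cv2.resize(w,(320,240))]
cv2.imwrite("pics/c.png",cv2.resize(np.hstack(a),(800,300),interpolation=cv2.INTER_CUBIC))
```

```text
3.55 [0.5755 0.1036 0.136 ] [ 0.1665  0.6109 -0.3358] -8.10650104618002e-05 [-0.0243  0.3035  1.6619 -0.0009  1.1769  0.2771] 0.01775142719496855
[0.0027 0.0009 0.0004] [0.9611 0.5207 0.2501]
```

View pics/c.png

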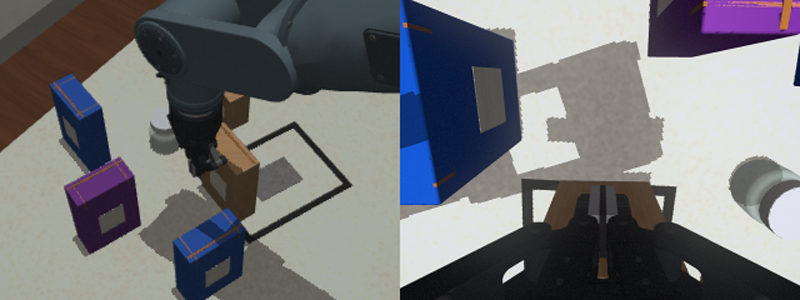

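Fingers are centred on the carton's outer face in the wrist view, with the gap still open. I approach slowly.

Request:
servo_tool:
  targets:
    - [0,0,0,0,0,5,-1]
    - [0,0,0,0,0,10,-1]
    - [0,0,0,0,0,14,-1]
    - [0,0,0,0,0,18,-1]
    - [0,0,0,0,0,21,-1]
    - [0,0,0,0,0,24,-1]
    - [0,0,0,0,0,27,-1]
    - [0,0,0,0,0,30,-1]

```text
time_s: 4.65
eef_pos: [0.5673, 0.0751, 0.137]
eef_rot: [0.42, 0.569, 0.419, -0.569]
wrist_force: [0.4, -0.0, -0.1]
opening: 0.002
```

Run:
```python
from go import *
show(c+x1*.035+[0,0,.135])
w=ctrl.camera("wrist")["pixels"]
a=[ctrl.camera("side")["pixels"][130:370,160:480],cv2.resize(w,(320,240))]
cv2.imwrite("pics/d.png",cv2.resize(np.hstack(a),(800,300),interpolation=cv2.INTER_CUBIC))
```

```text
4.65 [0.5673 0.0751 0.137 ] [ 0.3761 -0.0105 -0.0888] 0.0020031719558543278 [-0.0754  0.2754  1.6957 -0.0007  1.1693  0.2255] 0.04366411011771808
[ 0.0031  0.0004 -0.0013] [ 1.9647 -0.1868  0.5578]
```

View pics/d.png

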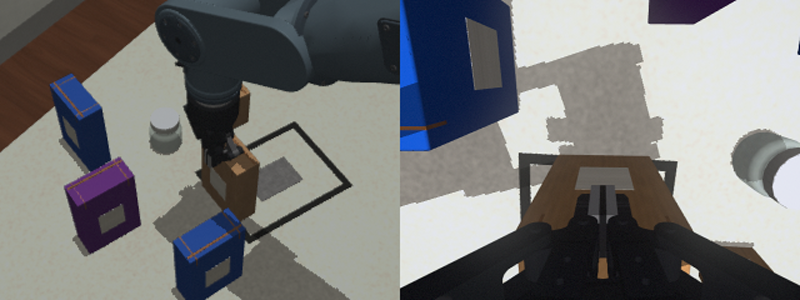

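No force yet, and the fingers are about to touch. I push on at about 24 mm/s.

Request:
servo_tool:
  targets:
    - [0,0,0,2,0,3,-1]
    - [0,0,0,2,0,6,-1]
    - [0,0,0,2,0,9,-1]
    - [0,0,0,2,0,12,-1]
    - [0,0,0,2,0,15,-1]
    - [0,0,0,2,0,18,-1]
    - [0,0,0,2,0,21,-1]
    - [0,0,0,2,0,24,-1]

```text
time_s: 5.75
eef_pos: [0.5601, 0.0518, 0.135]
eef_rot: [0.42, 0.569, 0.419, -0.569]
wrist_force: [-0.5, 0.5, 1.1]
opening: 0.001
```

Run:
```python
from go import *
show(c+x1*.011+[0,0,.135])
w=ctrl.camera("wrist")["pixels"]
a=[ctrl.camera("side")["pixels"][130:370,160:480],cv2.resize(w,(320,240))]
cv2.imwrite("pics/e.png",cv2.resize(np.hstack(a),(800,300),interpolation=cv2.INTER_CUBIC))
```

```text
5.75 [0.5601 0.0518 0.135 ] [-0.5499  0.5179  1.0749] 0.0007440244776715705 [-0.1183  0.2579  1.7223 -0.0008  1.1602  0.1829] 0.04376471726963467
[ 0.0028  0.0005 -0.0013] [-0.007  -0.2886  0.218 ]
```

View pics/e.png

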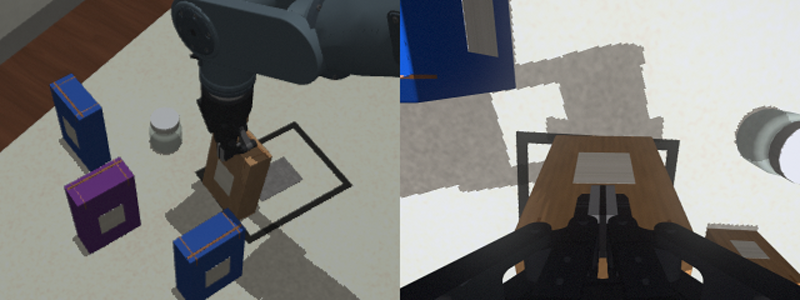

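The carton is leaning straight with its foot edge in place. I continue.

Request:
servo_tool:
  targets:
    - [0,0,0,0,0,3,-1]
    - [0,0,0,0,0,6,-1]
    - [0,0,0,0,0,9,-1]
    - [0,0,0,0,0,12,-1]
    - [0,0,0,0,0,15,-1]
    - [0,0,0,0,0,18,-1]
    - [0,0,0,0,0,21,-1]
    - [0,0,0,0,0,23,-1]

```text
time_s: 6.85
eef_pos: [0.5532, 0.0295, 0.1349]
eef_rot: [0.42, 0.569, 0.419, -0.569]
wrist_force: [-0.2, 0.1, -0.6]
opening: -0.001
```

Run:
```python
from go import *
show(c+x1*-.011+[0,0,.135])
w=ctrl.camera("wrist")["pixels"]
a=[ctrl.camera("side")["pixels"][130:370,160:480],cv2.resize(w,(320,240))]
cv2.imwrite("pics/f.png",cv2.resize(np.hstack(a),(800,300),interpolation=cv2.INTER_CUBIC))
```

```text
6.85 [0.5532 0.0295 0.1349] [-0.1694  0.1273 -0.5925] -0.0005465343469773282 [-0.1605  0.2404  1.7442 -0.0008  1.1559  0.1412] 0.02768052255274058
[ 0.0024  0.0006 -0.0012] [-0.0701 -0.3372 -1.1155]
```

View pics/f.png

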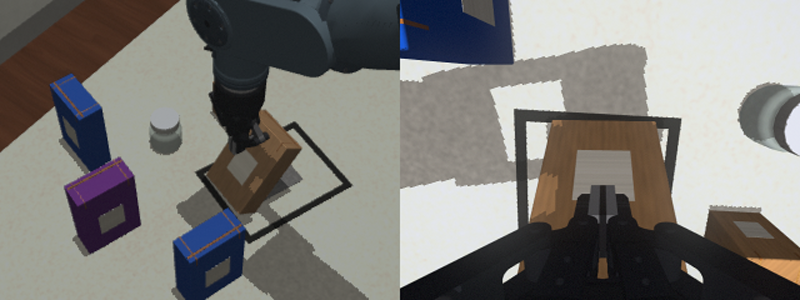

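It looks past balance and is probably mid-fall. I hold still for one call while it drops.

Request:
servo_tool:
  targets:
    - [0,0,0,0,0,1,-1]
    - [0,0,0,0,0,1,-1]
    - [0,0,0,0,0,1,-1]
    - [0,0,0,0,0,1,-1]
    - [0,0,0,0,0,1,-1]
    - [0,0,0,0,0,1,-1]
    - [0,0,0,0,0,1,-1]
    - [0,0,0,0,0,1,-1]

```text
time_s: 7.95
eef_pos: [0.5529, 0.0286, 0.135]
eef_rot: [0.42, 0.569, 0.419, -0.569]
wrist_force: [0.0, 0.2, -0.2]
opening: -0.001
```

Run:
```python
from go import *
show(c+x1*-.011+[0,0,.135])
w=ctrl.camera("wrist")["pixels"]
a=[ctrl.camera("side")["pixels"][130:370,160:480],cv2.resize(w,(320,240))]
cv2.imwrite("pics/g.png",cv2.resize(np.hstack(a),(800,300),interpolation=cv2.INTER_CUBIC))
```

```text
7.95 [0.5529 0.0286 0.135 ] [ 0.0056  0.1632 -0.1527] -0.0010391565696285705 [-0.1623  0.2397  1.7451 -0.0008  1.1558  0.1395] 0.0008336819109679148
[ 0.0022  0.0006 -0.0012] [-0.0375 -0.351  -2.1026]
```

View pics/g.png

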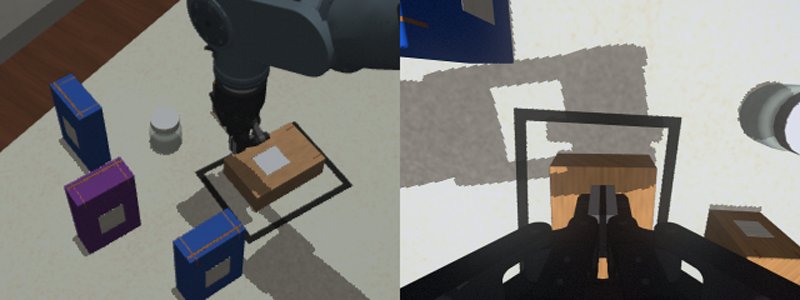

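The carton lies flat inside the tape. I measure its top face in the side view.

Run:
```python
from go import *
cs=ctrl.camera("side");im=cs["pixels"]
cv2.imwrite("pics/g2.png",cv2.resize(im[215:315,320:450],None,fx=6,fy=6,interpolation=cv2.INTER_CUBIC))
```

```text
(no output)
```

View pics/g2.png

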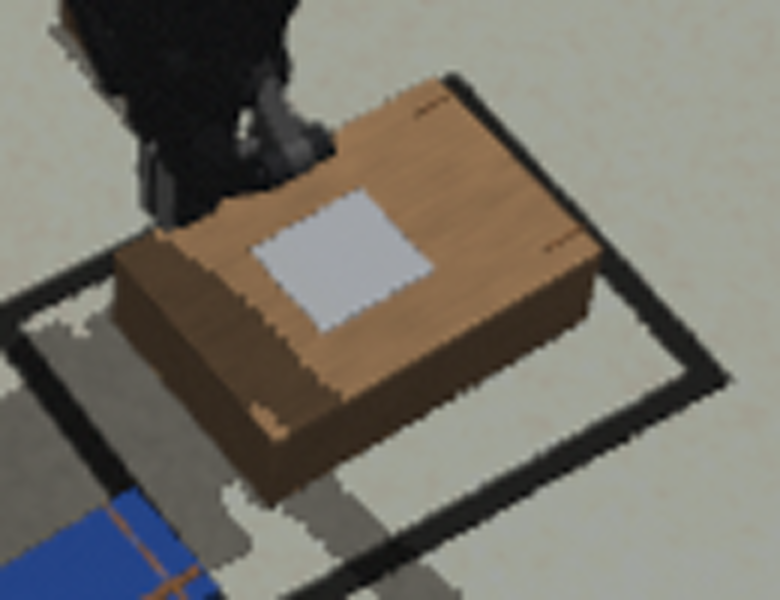

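Top-face corners in this crop are (117,258), (275,440), (601,247) and (437,78). The foot corners are (115,318), (268,505) and (588,318).

Run:
```python
from go import *
cs=ctrl.camera("side")
f=lambda p:(np.array(p)+.5)/6-.5+[320,215]
cen=np.array([.5182,-.0421]);d=np.array([.3482,.9374]);n=np.array([-d[1],d[0]])
for p,z in(([(117,258),(275,440),(601,247),(437,78)],.045),([(115,318),(268,505),(588,318)],0)):
    X=ray(cs,f(p),z);r=X[:,:2]-cen;print(X,np.c_[r@d,r@n]*1000)
    if len(X)==4: m=X.mean(0);print("mid",m,[np.linalg.norm(X[i]-X[i-1]) for i in range(4)])
m[2]=.075
show(m)
```

```text
[[ 0.5974  0.0039  0.045 ]
 [ 0.506   0.0333  0.045 ]
 [ 0.4599 -0.1085  0.045 ]
 [ 0.5516 -0.1385  0.045 ]] [[ 70.7305 -58.2236]
 [ 66.4666  37.6863]
 [-82.512   31.5511]
 [-78.7287 -64.9151]]
mid [ 0.5287 -0.0524  0.045 ] [np.float64(0.1496117990425409), np.float64(0.0960064848984784), np.float64(0.14910772176969841), np.float64(0.09654220168753688)]
[[ 0.6002  0.0001  0.    ]
 [ 0.5068  0.0323  0.    ]
 [ 0.4591 -0.1088  0.    ]] [[ 68.0977 -62.2034]
 [ 65.8233  36.5716]
 [-83.1486  32.1683]]
8.15 [0.5529 0.0286 0.135 ] [-0.1961 -0.5289  0.7504] 0.0032832171469731777 [-0.1623  0.2397  1.745  -0.0008  1.1558  0.1396] 0.0024840599870156123
[ 0.0022  0.0006 -0.0012] [60.0081  0.8899 84.4961]
```

Landed inside: x from -83 to +71 of ±100 mm, and y from -65 to +38 of ±75 mm. The face measures about 149 x 96 mm, as it should. I move over the middle and lower.

Request:
servo_tool:
  targets:
    - [0,0,0,0,0,16,-1]
    - [0,0,0,0,0,34,-1]
    - [0,0,0,0,0,52,-1]
    - [0,0,0,0,0,70,-1]
    - [0,0,0,0,1,84,-1]
    - [0,0,0,15,1,84,-1]
    - [0,0,0,35,1,84,-1]
    - [0,0,0,55,1,84,-1]

```text
time_s: 9.15
eef_pos: [0.5286, -0.0515, 0.0784]
eef_rot: [-0.419, -0.569, -0.419, 0.569]
wrist_force: [-0.4, -0.2, -0.5]
opening: -0.001
```

Request:
servo_tool:
  targets:
    - [0,0,0,7,0,0,-1]
    - [0,0,0,14,0,0,-1]
    - [0,0,0,19,0,0,-1]
    - [0,0,0,23,0,0,-1]
    - [0,0,0,25,0,0,-1]
    - [0,0,0,27,0,0,-1]
    - [0,0,0,28,0,0,-1]
    - [0,0,0,28,0,0,-1]

```text
time_s: 10.15
eef_pos: [0.5286, -0.0515, 0.0505]
eef_rot: [0.419, 0.569, 0.419, -0.569]
wrist_force: [0.0, 1.0, 0.1]
opening: 0.001
```

Run:
```python
from go import *
show([.5287,-.0524,.045])
w=ctrl.camera("wrist")["pixels"]
a=[ctrl.camera("side")["pixels"][130:370,160:480],cv2.resize(w,(320,240))]
cv2.imwrite("pics/i.png",cv2.resize(np.hstack(a),(800,300),interpolation=cv2.INTER_CUBIC))
```

```text
10.15 [ 0.5286 -0.0515  0.0505] [0.0347 0.9719 0.1038] 0.0014990452203444342 [-0.3206  0.3246  1.8416 -0.0004  0.9748 -0.019 ] 0.0013117662864355767
[ 0.0024  0.0003 -0.0005] [5.463  0.3155 0.8451]
```

View pics/i.png

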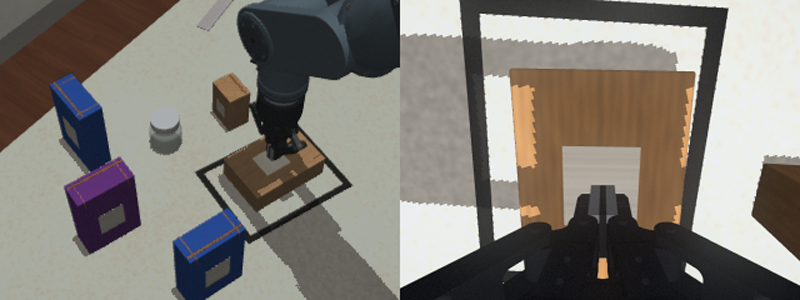

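The fingers are over the middle of the carton's own label, about 5 mm above the face. I press down gently.

Request:
servo_tool:
  targets:
    - [0,0,0,2,0,0,-1]
    - [0,0,0,4,0,0,-1]
    - [0,0,0,5,0,0,-1]
    - [0,0,0,6,0,0,-1]
    - [0,0,0,6.5,0,0,-1]
    - [0,0,0,7,0,0,-1]
    - [0,0,0,7,0,0,-1]
    - [0,0,0,7,0,0,-1]

```text
time_s: 11.25
eef_pos: [0.5287, -0.0515, 0.045]
eef_rot: [-0.42, -0.569, -0.419, 0.569]
wrist_force: [-7.0, 2.1, 15.1]
opening: 0.002
```

Run:
```python
from go import *
show([.5287,-.0524,.045])
c0=ctrl.camera("side")["pixels"]
w=ctrl.camera("wrist")["pixels"];t=ctrl.camera("top")["pixels"]
show([.5287,-.0524,.045])
old=cv2.imread("pics/g2.png");new=cv2.resize(c0[215:315,320:450],None,fx=6,fy=6,interpolation=cv2.INTER_CUBIC)
cv2.imwrite("pics/j.png",np.hstack([cv2.resize(new,(400,308)),cv2.resize(t[130:370,160:480],(400,308))]))
```

```text
11.25 [ 0.5287 -0.0515  0.045 ] [-7.0159  2.0753 15.082 ] 0.0022639561308364312 [-0.3204  0.3345  1.8426 -0.0007  0.9645 -0.019 ] 0.0010406490994129421
[ 0.0027  0.0005 -0.0001] [-0.0073  0.3109  0.866 ]
11.4 [ 0.5287 -0.0515  0.045 ] [-7.0683  2.0514 14.2378] -0.0019222430433039979 [-0.3204  0.3344  1.8426 -0.0007  0.9644 -0.019 ] 0.002367407595809674
[ 0.0027  0.0005 -0.0002] [0.0159 0.2795 0.8543]
```

View pics/j.png

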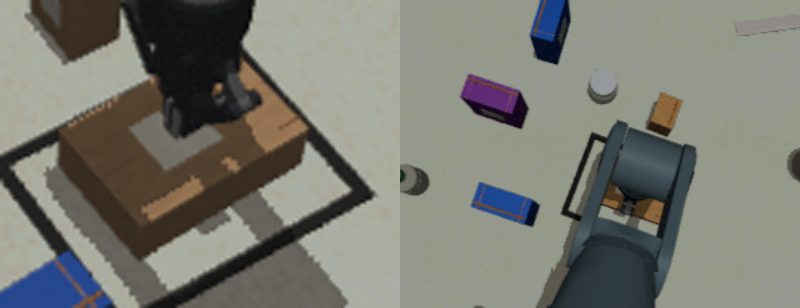

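The carton's corners, (137,259) and (308,127) in the scaled crop, are where they were before the press. The jar, small carton and look-alikes are in place. The press force is steady at about 14 N, so I hand in.

```bash
python3 -c "
from bench import ctrl
print(ctrl.hand_in());o=ctrl.get_obs();print(o['time_s'],o['wrist_force'],o['eef_pos'])"
```

```text
the job is handed in; nothing more can be done
None
the job is handed in; nothing more can be done
```

The carton is down flat on its broad face inside the outline, and I handed in at 11.4 s with the shut fingertips still pressing on its middle. I tipped it with a slow push at about 135 mm height from the +y side, and it fell by itself. It was never lifted, and I didn't push it again after it landed.

- **Position:** measured in the side view, the carton spans about -83 to +71 mm of the ±100 mm length and -65 to +38 mm of the ±75 mm width. The top face measured about 149 x 96 mm.
- **Press:** the downward force was steady at 14–15 N, with about 7 N sideways. The carton's corners didn't move under it in the side view.
- **Bystanders:** the small carton, jar and blue and purple boxes look untouched in the last top view. The glue bottle and brush cup show only at its edges, and the arm never went near them.
- **Disagreement:** the top and side cameras differed by about 3–5 mm on where the carton stood, well within the margins. No other check failed.

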